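# Clear the jar off the viewer stage and slide the dish carrier home

### The job

A jar has been left on the stage of the dish viewer: stand it upright in the shallow white tray, beside the dishes already there. Then lift the dish carrier by its bridge handle and set it flat on the clear part of the stage, nose towards the viewer head but short of it, and let go; the hand does not fit under the head, so take the carrier again by its tail fin and slide it straight in between the guide rails until its nose is against the stop. Leave the other things on the bench where they are.

Things in the scene. Friction and masses are not known exactly. Their poses are not given: they have to be found in the camera images.
- viewer: Dish viewer (bench microscope), fixed. Origin on the bench under the middle of its head's front edge; x = loading direction, z up. White stage plate: x -240 to 170, 110 wide, top 20 above the bench. White head over it: x 0 to 180, 130 wide, underside 97 and top 197 above the bench, tube and eyepieces on top to 250
- stop (a point): on the stage top at the middle of the stop face under the head (viewer x = 100, y = 0, 20 above the bench); the face is the white column across the back. Two guide rails 10 high lead to it, viewer x 0 to 100, inner faces at y = +-42. The carrier is home when its nose touches the stop
- carrier: Dark steel dish carrier, about 0.3 kg: plate 190 long (x) x 64 wide (y) x 10 thick with two low closed dishes on it (tops 22 high). Origin at the centre of its underside, x points to the nose (x = 95), z up. Home in the viewer = origin at viewer x = 5, y = 0, z = 20, the same yaw as the viewer
- handle (a point): centre of the grip bar of the carrier's bridge handle: bar 52 long along carrier y, 10 thick (carrier x), 40 to 60 above the carrier's underside, in its middle at x = 0 (the balance point); this point is 50 above the underside. Axes as the carrier
- fin (a point): grip point on the carrier's tail fin, an upright plate 30 long (carrier x), 8 thick (carrier y), reaching from the plate to 56 above the underside; this point at carrier x = -80, 45 above the underside. Axes as the carrier
- jar: brown glass jar with a white lid, 56 diameter, 80 high, about 0.2 kg, standing on the white stage plate in front of the viewer head. Origin at the centre of its underside, z up
- tray: shallow white tray, fixed to the bench, 100 (x) x 180 (y), rim 18 high, walls and floor 4 thick. Origin at the centre of its underside. The stack of dishes stands in its +y half, its -y half is free
- dishes: stack of four closed clear dishes standing in the tray, 60 diameter, 48 high; leave alone. Origin at the centre of its underside
- small_bottle: small brown bottle, 32 diameter, 60 high, standing on the bench; leave alone. Origin at the centre of its underside
- tall_bottle: clear bottle, 68 diameter, 160 high; leave alone. Origin at the centre of its underside
- tip_box: grey box with white lid, 87 x 122 x 60 high; leave alone. Origin at the centre of its underside
- timer: flat white timer, 60 x 60 x 18; leave alone. Origin at the centre of its underside
- pen_block: grey block 30 x 60 x 30 with two upright pens, 80 high in all; leave alone. Origin at the centre of its underside

How it is judged:
On the way, in this order (a step that is already met when the one before it is completed fails the run):
1. the jar stands upright in the white tray and is let go (x of jar in the frame of tray between -0.05 and 0.05 m and y of jar in the frame of tray between -0.09 and 0.09 m and z of jar in the frame of tray between -0.002 and 0.012 m and angle between jar's own z axis and vertical below 0.12 rad and linear speed of jar below 0.03 m/s and contact force between the fingers and jar below 0.1 N), for 0.2 s.
2. the carrier is lifted clear of the bench, held by its bridge handle (height (world z) of carrier above 0.03 m and horizontal distance between the grasp point and handle below 0.035 m and contact force between the fingers and carrier above 1 N), for 0.2 s.
3. the carrier lies flat on the stage, nose first, short of the viewer head, and is let go (z of carrier in the frame of viewer between 0.016 and 0.026 m and angle between carrier's own z axis and vertical below 0.06 rad and linear speed of carrier below 0.02 m/s and contact force between the fingers and carrier below 0.1 N and x of handle in the frame of viewer below -0.075 m and x of fin in the frame of viewer below -0.15 m and y of carrier in the frame of viewer between -0.04 and 0.04 m), for 0.2 s.
4. the hand takes the carrier by its tail fin (horizontal distance between the grasp point and fin below 0.026 m and contact force between the fingers and carrier above 1 N), for 0.2 s.
At the end, for the whole second after the job is handed in: The carrier lies flat and at rest on the stage between the guide rails, nose first, its nose within about 8 mm of the stop, within 15 mm of the middle and straight within 0.12 rad; the jar stands upright, at rest, in the white tray; everything is let go (x of jar in the frame of tray between -0.05 and 0.05 m and y of jar in the frame of tray between -0.09 and 0.09 m and z of jar in the frame of tray between -0.002 and 0.012 m and angle between jar's own z axis and vertical below 0.12 rad and linear speed of jar below 0.03 m/s and z of carrier in the frame of viewer between 0.016 and 0.026 m and angle between carrier's own z axis and vertical below 0.06 rad and linear speed of carrier below 0.02 m/s and x of carrier in the frame of viewer between -0.003 and 0.011 m and y of carrier in the frame of viewer between -0.015 and 0.015 m and angle between the x axis of carrier and the x axis of viewer, either way round below 0.12 rad and x of fin in the frame of viewer below -0.05 m); the robot touches nothing.
It fails at once if a bystander (dishes, small bottle, tall bottle, tip box, timer, pen block) is shifted more than 30 mm or knocked over (distance of any of dishes, small_bottle, tall_bottle, tip_box, timer, pen_block from where it was at the start of the episode above 0.03 m or angle between any of dishes, small_bottle, tall_bottle, tip_box, timer, pen_block's own z axis and vertical above 0.5 rad).
It also fails if it takes over 66 s, if anything falls off the work surface, if the arm or the gripper's body presses on something with over 40 N, if the wrist force passes 120 N, or if a joint passes its speed limit or range.

### The arm

A 6-joint arm with a two-finger parallel gripper is mounted at the origin on the work surface. World frame = base frame: x ahead of the robot, y to its left, z up, the work surface at z = 0. Lengths are in m, angles in rad, forces in N, time in s.
With the tool pointing down it reaches from about 0.3 to 0.85 m from the base axis. Payload 4.2 kg.
Tool frame: the origin (TCP) lies between the finger pads; the fingertips stand 8 mm ahead of it and the grasp point (between the pads) lies 11 mm behind it; z points along the fingers, y is the line along which they close (so a half turn about z gives the same grasp; the last joint's range is limited). The gripper opens to 91 mm and grips with 3 to 60 N. Pads are 32 mm wide; open, the fingers measure 118 mm over their backs; the gripper's body (76 mm by 178 mm) begins 60 mm behind the grasp point.
Start: joints at [-1.139, 0.32, 1.565, -0, 1.257, -0.02], TCP at [0.251, -0.517, 0.186] pointing down, gripper open.
Joint ranges: [-3.11, 3.11], [-0.84, 2.01], [0.21, 2.61], [-1.34, 4.49], [0.05, 2.63], [-2.56, 2.56]. Speed limits (rad/s): [2.57, 2.57, 3.14, 3.14, 3.14, 3.14].

### API

Orientations are given as a 3x3 rotation matrix whose columns are the frame's x, y, z axes.
In Python, from plant import r, vision, hand_in gives the robot as it stands.
- The arm moves only by the tool apply_moves, never from a script. Its argument "steps" is one flat list of numbers, 6 for each row, row after row: the shift along the tool's x, y, z in cm, then the turn, a rotation vector about the tool's x, y, z in degrees. In form: [x, y, z, ax, ay, az, x, y, z, ax, ay, az, ...]. A call has 1 to 20 rows; each row is the pose to reach, as a shift and turn from the pose commanded when the call began, along the tool's axes at that moment; what a row does not reach only later rows make up. A row lasts 1/8 s, in which the tool goes at most 62.5 mm and 10.7 degrees, less where a joint would pass 70% of its speed; a pose out of reach is approached as far as the arm can. A call with a gripper value outside its range is refused whole. "jaw" is the closure, from 0 (fully open) to 1 (shut), set as the call begins (left out, the last holds). The fingers move at their own pace and stop on an object; the grip force is fixed at half the most. Time passes only in rows, so rows that repeat a pose let the fingers close. It gives the time, the measured TCP pose, the force, the opening and the grip force at its end, in the units of the state.
- r.sense(): the state, without advancing time (a new reading comes with each control period).
- vision.camera(name): name is "scene" or "top"; returns a dict with "img" (384x512x3 uint8, red, green, blue), "mtx" (3x3 intrinsics, pixels), "T" (4x4, takes a point from camera to world coordinates). Camera axes: x right, y down, z forward; pixel columns grow to the right and rows downward; lengths in m; the calibration is good to about 2 mm. A picture is of the moment at which its call begins. There is no depth.
- hand_in(): hands the job in; it is judged then, once.
The state is a dict: "time_s": time; "joint_pos": joint angles; "qd": joint speeds; "joint_efforts": joint torques, N m; "eef_pos": TCP position; "orientation": TCP orientation; "ft_force": force on the tool from outside, world axes, zero at the start; "ft_torque": the same for the moment, N m; "width": finger opening in m; "gripper_force": force on a finger pad.
Only numpy, scipy, OpenCV 4.12 (cv2) and the standard library are available. Lean on these libraries where they do the work, as an engineer would, in place of code of your own. Each camera call takes 0.05 s, during which the arm holds its last target. There are 200 camera calls.

## Working session

There is one attempt and no reset: what is moved stays moved. The work goes in short steps, Python scripts to look and compute and a tool call to move; the robot and the scene stay as the last step left them, time stands still between calls to the robot, and variables do not carry over. Pictures are saved under pics/ and viewed, at most 10 in all, crops included, and the job is handed in when it is done.

Besides the shell and the picture viewer there is one more tool, called after "Emit:" by a JSON object that holds its "fn" and its "kwargs". apply_moves: Moves the arm, as the interface text tells. Its arguments: {"type":"object","properties":{"steps":{"type":"array"},"jaw":{"type":"number"}},"required":["steps"]}

```bash
mkdir -p pics; cat > h.py <<'E'
import numpy as np, cv2
from plant import r, vision, hand_in
def ray(c,u,v,z):
    d=c["T"][:3,:3]@np.linalg.inv(c["mtx"])@np.array([u,v,1.]); o=c["T"][:3,3]
    return (o+d*(z-o[2])/d[2])
def proj(c,p):
    q=np.linalg.inv(c["T"])@np.append(p,1); q=c["mtx"]@q[:3]; return q[:2]/q[2]
E
python3 - <<'E'
from h import *
for n in("top","scene"):
    c=vision.camera(n); cv2.imwrite(f"pics/{n}0.png",cv2.resize(c["img"][:,:,::-1],(800,600),interpolation=cv2.INTER_CUBIC)); np.save(f"{n}0.npy",c,allow_pickle=True)
    print(n,c["T"].round(3).tolist(),c["mtx"].round(1).tolist())
s=r.sense();print(s["time_s"],s["eef_pos"],np.round(s["orientation"],3).tolist(),s["width"],s["ft_force"])
E
```

```text
top [[0.027, -0.998, 0.062, 0.428], [-1.0, -0.027, 0.007, -0.044], [-0.006, -0.062, -0.998, 1.39], [0.0, 0.0, 0.0, 1.0]] [[419.8, 0.0, 255.7], [0.0, 419.8, 192.4], [0.0, 0.0, 1.0]]
scene [[0.721, 0.569, -0.397, 0.951], [0.693, -0.584, 0.423, -0.526], [0.009, -0.58, -0.815, 0.991], [0.0, 0.0, 0.0, 1.0]] [[404.3, 0.0, 252.2], [0.0, 404.3, 192.5], [0.0, 0.0, 1.0]]
0.1 [ 0.25082194 -0.51686104  0.18571118] [[0.9, 0.437, -0.001], [0.437, -0.9, 0.001], [0.0, -0.002, -1.0]] 0.09118390795381993 [ 0.70015721  0.19521805 -0.61878656]
```

View pics/top0.png

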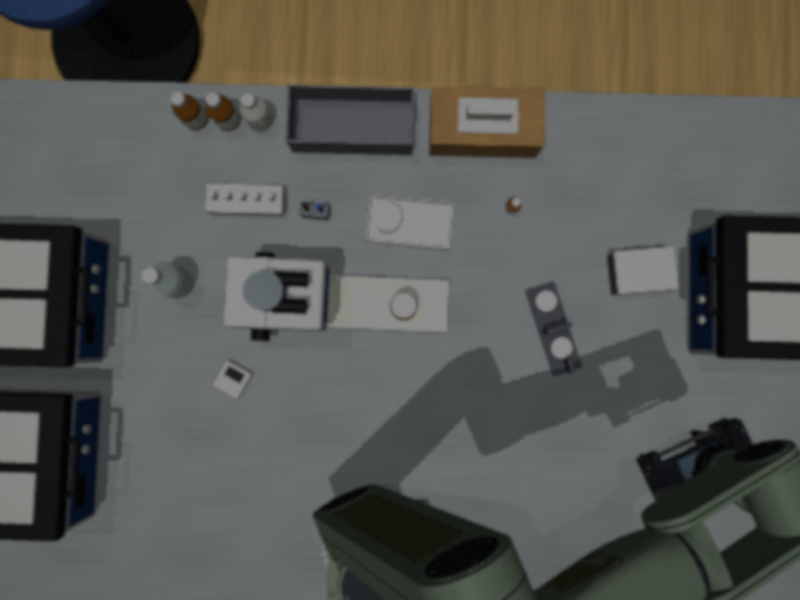

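View pics/scene0.png

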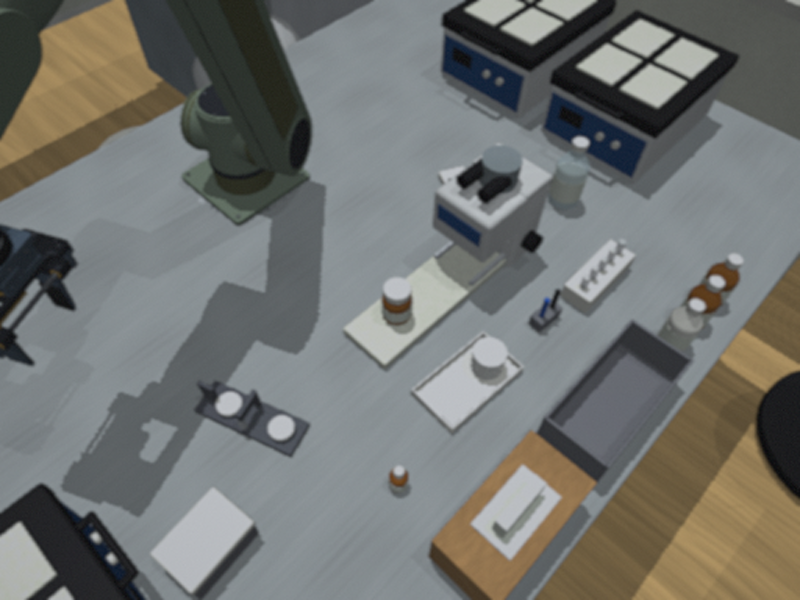

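The top view shows the jar lid at (404,305), the stage spanning x 328–449 with its front edge at the right, the tray at (410,222) with the dishes at its left, and the carrier at (553,328) with its fin at the lower end (570,365) and nose up. In the scene view, the fin at (207,392) and nose at (300,440) agree with this.

```bash
python3 - <<'E'
from h import *
c=np.load("top0.npy",allow_pickle=True).item(); s=np.load("scene0.npy",allow_pickle=True).item()
K=1.5625
def blobs(c,x0,y0,x1,y1,f,z,mn=40,name=""):
    im=cv2.cvtColor(c["img"],cv2.COLOR_RGB2HSV); 
    a=[int(v/K) for v in(x0,y0,x1,y1)]
    sub=cv2.resize(im[a[1]:a[3],a[0]:a[2]],None,fx=4,fy=4,interpolation=cv2.INTER_LINEAR)
    m=f(sub.astype(int)).astype(np.uint8)
    cs,_=cv2.findContours(m,cv2.RETR_EXTERNAL,cv2.CHAIN_APPROX_NONE)
    for k in cs:
        if cv2.contourArea(k)<mn*16: continue
        p=cv2.boxPoints(cv2.minAreaRect(k)); 
        g=lambda q:((q[0]+.5)/4-.5+a[0],(q[1]+.5)/4-.5+a[1])
        M=cv2.moments(k); ce=(M["m10"]/M["m00"],M["m01"]/M["m00"])
        W=np.array([ray(c,*g(q),z)[:2] for q in p]); 
        print(name,"centroid",ray(c,*g(ce),z)[:2].round(4),"boxc",W.mean(0).round(4),"sides",np.linalg.norm(W[1]-W[0]).round(4),np.linalg.norm(W[2]-W[1]).round(4),"ang",np.degrees(np.arctan2(*(W[1]-W[0])[::-1])).round(1),np.degrees(np.arctan2(*(W[2]-W[1])[::-1])).round(1),W.round(3).tolist())
im=cv2.cvtColor(c["img"],cv2.COLOR_RGB2HSV)
for n,(u,v) in dict(bench=(480,400),stage=(360,290),lid=(404,303),rim=(404,316),tray=(430,225),dish=(387,215),car=(535,300),cdish=(561,347),head=(240,310)).items(): print(n,im[int(v/K),int(u/K)])
blobs(c,335,262,465,345,lambda h:h[...,2]>165,0.02,100,"stage")
blobs(c,355,185,470,258,lambda h:h[...,2]>150,0.018,100,"tray")
blobs(c,510,270,595,385,lambda h:h[...,2]>150,0.022,15,"cdish")
blobs(c,510,270,595,385,lambda h:h[...,2]<90,0.01,50,"carrier")
blobs(c,210,245,335,340,lambda h:h[...,2]>150,0.197,50,"head")
E
```

```text
bench [90 10 73]
stage [ 30   4 139]
lid [ 30   2 140]
rim [ 20   6 129]
tray [ 60   2 140]
dish [120   2 140]
car [100   9  89]
cdish [  0   0 139]
head [  0   0 139]
carrier centroid [ 0.4387 -0.3633] boxc [ 0.4568 -0.3529] sides 0.1769 0.2154 ang -88.5 -179.5 [[0.562, -0.263], [0.567, -0.44], [0.352, -0.442], [0.347, -0.267]]
```

```bash
python3 - <<'E'
from h import *
c=np.load("top0.npy",allow_pickle=True).item(); s=np.load("scene0.npy",allow_pickle=True).item()
a=cv2.resize(c["img"][155:250,205:380],(800,434),interpolation=cv2.INTER_CUBIC)
cv2.imwrite("pics/topcrop.png",np.clip(a[:,:,::-1]*1.2,0,255))
E
```

```text
[ WARN:0@0.348] global loadsave.cpp:1063 imwrite_ Unsupported depth image for selected encoder is fallbacked to CV_8U.
```

View pics/topcrop.png

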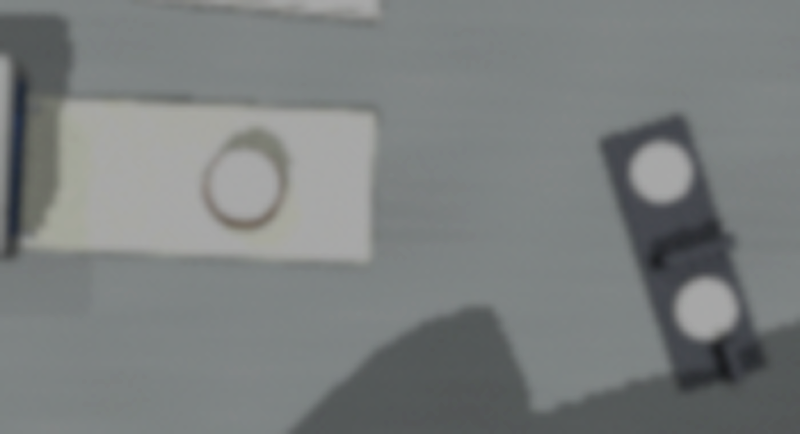

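The crop (scale 4.571, offset 205,155) shows stage front corners at (378,110) and (370,262), and the jar lid at (245,187). The carrier corners are at (601,142), (682,115), (765,362), (685,390), and its dishes at (661,171) and (706,309).

```bash
cat > m.py <<'E'
from h import *
K=1.5625
def blobs(c,x0,y0,x1,y1,f,z,mn=40,name="",mx=1e9,verbose=True):
    im=cv2.cvtColor(c["img"],cv2.COLOR_RGB2HSV)
    a=[int(v/K) for v in(x0,y0,x1,y1)]
    sub=cv2.resize(im[a[1]:a[3],a[0]:a[2]],None,fx=4,fy=4,interpolation=cv2.INTER_LINEAR)
    m=f(sub.astype(int)).astype(np.uint8)
    cs,_=cv2.findContours(m,cv2.RETR_EXTERNAL,cv2.CHAIN_APPROX_NONE); out=[]
    for k in cs:
        if not mn*16<cv2.contourArea(k)<mx*16: continue
        P=lambda q:ray(c,(q[0]+.5)/4-.5+a[0],(q[1]+.5)/4-.5+a[1],z)[:2]
        W=np.array([P(q) for q in cv2.boxPoints(cv2.minAreaRect(k))])
        M=cv2.moments(k); ce=P((M["m10"]/M["m00"],M["m01"]/M["m00"]))
        d=W[1]-W[0]; e=W[2]-W[1]
        if verbose: print(name,"centroid",ce.round(4),"boxc",W.mean(0).round(4),"sides",np.linalg.norm(d).round(4),np.linalg.norm(e).round(4),"ang",np.degrees(np.arctan2(d[1],d[0])).round(1),np.degrees(np.arctan2(e[1],e[0])).round(1))
        out.append((ce,W))
    return out
E
python3 - <<'E'
from m import *
c=np.load("top0.npy",allow_pickle=True).item(); s=np.load("scene0.npy",allow_pickle=True).item()
w=lambda h:h[...,2]>118
blobs(c,335,262,465,345,w,0.02,100,"stage")
blobs(c,355,185,470,258,w,0.018,100,"tray")
blobs(c,510,270,595,385,lambda h:h[...,2]>110,0.022,15,"cdish")
blobs(c,210,245,335,340,w,0.197,50,"head")
q=lambda u,v,z:ray(c,205+(u+.5)/4.571-.5,155+(v+.5)/4.571-.5,z).round(4)
print("stage",q(378,110,.02),q(370,262,.02),"jar",q(245,187,.1),"carrier")
C=np.array([q(601,142,.01),q(682,115,.01),q(765,362,.01),q(685,390,.01)]);print(C,C.mean(0))
print("cd",q(661,171,.022),q(706,309,.022))
im=cv2.cvtColor(c["img"],cv2.COLOR_RGB2HSV)
print(im[190:196,335:350,2]) 
# jar scene
u=ray(s,397/K,287/K,.1);print("jar scene lid",u)
print("tray scene",[ray(s,a/K,b/K,.018).round(3) for a,b in((486,336),(523,370),(453,429),(413,388))])
print("carrier proj",[(proj(s,np.append(p[:2],.01))*K).round() for p in C])
E
```

```text
stage centroid [ 0.5065 -0.02  ] boxc [ 0.5069 -0.0166] sides 0.1103 0.2381 ang -0.5 -90.9
tray centroid [ 0.6802 -0.0503] boxc [ 0.6818 -0.0499] sides 0.0974 0.1807 ang -3.7 -94.1
cdish centroid [ 0.377  -0.2917] boxc [ 0.3777 -0.2901] sides 0.0468 0.0148 ang -77.9 -168.5
cdish centroid [ 0.4257 -0.3718] boxc [ 0.4261 -0.3714] sides 0.0417 0.0387 ang -58.9 -149.4
cdish centroid [ 0.5219 -0.3387] boxc [ 0.5222 -0.3388] sides 0.0416 0.0408 ang -88.5 -179.3
cdish centroid [ 0.545 -0.277] boxc [ 0.5394 -0.2745] sides 0.0941 0.0477 ang -25.4 -115.3
cdish centroid [ 0.579  -0.4138] boxc [ 0.5766 -0.414 ] sides 0.0449 0.0213 ang -88.5 -179.5
head centroid [0.5106 0.1978] boxc [0.5101 0.1977] sides 0.127 0.1765 ang -0.7 -91.7
stage [ 0.561  -0.1361  0.02  ] [ 0.452  -0.1329  0.02  ] jar [ 0.4988 -0.0425  0.1   ] carrier
[[ 0.5431 -0.2979  0.01  ]
 [ 0.5642 -0.3559  0.01  ]
 [ 0.3885 -0.4174  0.01  ]
 [ 0.367  -0.3605  0.01  ]] [ 0.4657   -0.357925  0.01    ]
cd [ 0.5225 -0.3387  0.022 ] [ 0.4252 -0.3719  0.022 ]
[[109 101  82  68  65  65  68  82 109 128 137 139 140 140 139]
 [109 103  88  72  66  65  68  87 117 134 139 140 140 139 140]
 [109 106  96  77  66  65  69  89 119 135 139 140 140 139 139]
 [109 108  99  81  67  65  69  89 117 134 139 139 139 139 139]
 [109 109 102  85  70  65  69  84 111 130 138 140 139 139 139]
 [110 109 104  92  74  64  66  77  99 122 134 138 139 139 140]]
jar scene lid [ 0.50077426 -0.03878689  0.1       ]
tray scene [array([0.652, 0.039, 0.018]), array([0.743, 0.029, 0.018]), array([ 0.728, -0.141,  0.018]), array([ 0.629, -0.131,  0.018])]
carrier proj [array([308., 422.]), array([289., 454.]), array([194., 410.]), array([213., 381.])]
```

```bash
cat >> h.py <<'E'
def row(x,y,z,yaw,cur=None):
    "target TCP pos, world yaw (deg) of tool x, tool straight down -> row"
    from scipy.spatial.transform import Rotation as Ro
    s=r.sense(); p=s["eef_pos"]; R=np.array(s["orientation"])
    a=np.radians(yaw); T=np.array([[np.cos(a),np.sin(a),0],[np.sin(a),-np.cos(a),0],[0,0,-1]])
    d=R.T@(np.array([x,y,z])-p)*100; w=Ro.from_matrix(R.T@T).as_rotvec(degrees=True)
    return d.round(2).tolist()+w.round(1).tolist()
E
python3 - <<'E'
from m import *
c=np.load("top0.npy",allow_pickle=True).item()
V=cv2.cvtColor(c["img"],cv2.COLOR_RGB2HSV)[...,2].astype(float)
# stage long edges: subpixel crossing per column
for lo,hi in((172,184),(206,216)):
    pts=[]
    for u in list(range(225,245))+list(range(272,284)):
        col=V[lo:hi,u]; g=np.abs(np.diff(col)); k=g.argmax(); 
        w=g[max(0,k-2):k+3]; v=lo+max(0,k-2)+(w*np.arange(len(w))).sum()/w.sum()+.5
        pts.append(ray(c,u,v,.02)[:2])
    pts=np.array(pts); l=cv2.fitLine(pts.astype(np.float32),cv2.DIST_HUBER,0,.001,.001).ravel()
    print("edge angle",np.degrees(np.arctan2(l[1],l[0])).round(2),"x at y=-.03:",l[2]+(-.03-l[3])*l[0]/l[1])
print("viewer front x at head front edge:",)
blobs(c,510,270,600,390,lambda h:h[...,2]<52,0.06,4,"handle/fin")
print(V[200:215,350:362].astype(int))
print(row(.4995,-.041,.16,89.5))
E
```

```text
edge angle 89.18 x at y=-.03: 0.561485
edge angle 89.21 x at y=-.03: 0.4538307
viewer front x at head front edge:
handle/fin centroid [ 0.3928 -0.3936] boxc [ 0.3928 -0.3934] sides 0.0159 0.015 ang -62.1 -152.6
handle/fin centroid [ 0.3842 -0.3672] boxc [ 0.3856 -0.3618] sides 0.0385 0.0288 ang -74.5 -165.2
handle/fin centroid [ 0.4698 -0.3441] boxc [ 0.4704 -0.3448] sides 0.0542 0.0195 ang -59.0 -149.6
[[73 70 67 66 65 65 65 64 63 64 70 83]
 [66 65 65 64 65 66 64 65 63 64 66 77]
 [66 66 64 64 65 66 64 63 62 60 60 69]
 [65 66 64 63 63 64 63 62 58 53 50 56]
 [66 65 63 60 59 59 58 56 51 45 43 47]
 [64 61 58 53 49 49 49 47 45 42 41 44]
 [57 53 49 46 43 43 43 43 42 41 42 45]
 [48 44 44 41 42 41 42 43 43 45 47 51]
 [42 43 42 41 42 44 47 49 53 55 57 59]
 [40 44 47 47 48 51 55 59 61 62 63 62]
 [42 49 55 57 59 60 62 63 62 61 62 60]
 [49 57 61 63 64 62 61 62 60 58 58 58]
 [48 58 62 62 61 60 58 59 59 58 58 59]
 [49 56 59 60 60 59 57 58 60 60 60 59]
 [56 58 59 60 60 59 59 61 64 65 65 65]]
[43.15, -31.95, 2.62, -0.1, -0.1, -63.6]
```

Emit:
{"fn": "apply_moves", "kwargs": {"steps": [43.1,-31.9,1,0,0,-63.6,43.1,-31.9,1,0,0,-63.6,43.1,-31.9,1,0,0,-63.6,43.1,-31.9,1,0,0,-63.6,43.1,-31.9,1,0,0,-63.6,43.1,-31.9,1,0,0,-63.6,43.1,-31.9,1,0,0,-63.6,43.1,-31.9,1,0,0,-63.6,43.1,-31.9,1,0,0,-63.6,43.1,-31.9,1,0,0,-63.6,43.1,-31.9,1,0,0,-63.6,43.1,-31.9,1,0,0,-63.6,43.1,-31.9,1,0,0,-63.6], "jaw": 0}}

```text
time_s: 1.72
eef_pos: [0.4992, -0.0431, 0.1765]
orientation: [[0.011, 1.0, 0.0], [1.0, -0.011, -0.0], [-0.0, 0.0, -1.0]]
ft_force: [-0.6, 0.3, -0.8]
width: 0.0911
gripper_force: 0.0
```

```bash
python3 -c "
from h import *
print(row(.4995,-.041,.059,89.5)); print(r.sense()['joint_pos'],r.sense()['ft_force'])"
```

```text
[0.21, 0.03, 11.75, 0.0, 0.0, -0.1]
[-1.08957403e-01  2.10351904e-01  1.74384498e+00 -1.76840256e-04
  1.18732371e+00 -9.82204780e-02] [-0.61167482  0.31146332 -0.81623459]
```

Emit:
{"fn": "apply_moves", "kwargs": {"steps": [0.2,0,6,0,0,0,0.2,0,9,0,0,0,0.2,0,11.7,0,0,0,0.2,0,11.7,0,0,0,0.2,0,11.7,0,0,0]}}

```text
time_s: 2.35
eef_pos: [0.5004, -0.0406, 0.0605]
orientation: [[0.01, 1.0, 0.002], [1.0, -0.01, -0.0], [-0.0, 0.002, -1.0]]
ft_force: [-0.4, 0.3, -1.4]
width: 0.0914
gripper_force: 0.0
```

Emit:
{"fn": "apply_moves", "kwargs": {"steps": [0,0,0,0,0,0,0,0,0,0,0,0,0,0,0,0,0,0,0,0,0,0,0,0,0,0,0,0,0,0,0,0,0,0,0,0], "jaw": 1}}

```text
time_s: 3.1
eef_pos: [0.5002, -0.0402, 0.0597]
orientation: [[0.009, 1.0, 0.001], [1.0, -0.009, -0.0], [-0.0, 0.001, -1.0]]
ft_force: [1.5, -0.6, 1.7]
width: 0.049
gripper_force: 30.0
```

Emit:
{"fn": "apply_moves", "kwargs": {"steps": [0,0,-2,0,0,0,0,0,-5,0,0,0,0,0,-8,0,0,0,0,0,-8,0,0,0]}}

```text
time_s: 3.6
eef_pos: [0.5006, -0.0403, 0.1407]
orientation: [[0.009, 1.0, 0.003], [1.0, -0.009, -0.0], [-0.0, 0.003, -1.0]]
ft_force: [-0.5, 0.1, -3.4]
width: 0.0488
gripper_force: 30.0
```

```bash
python3 -c "
from h import *
print(row(.678,-.094,.140,89.5),row(.678,-.094,.044,89.5)); print(r.sense())"
```

```text
[-5.21, 17.79, 0.13, 0.2, 0.0, -0.0] [-5.21, 17.76, 9.73, 0.2, 0.0, -0.0]
{'time_s': 3.6, 'joint_pos': array([-1.03120915e-01,  2.39541672e-01,  1.80128793e+00, -8.64845091e-05,
        1.09727018e+00, -9.40987511e-02]), 'qd': array([ 0.00119774,  0.03320063,  0.06072742, -0.00146763, -0.01954268,
        0.00014511]), 'joint_efforts': array([ 1.48809323e-02, -3.76142371e+01, -2.30980825e+01,  6.96518831e-02,
        2.23642141e-01, -1.09039545e-03]), 'eef_pos': array([ 0.50055556, -0.04026818,  0.14070935]), 'orientation': array([[ 8.98344008e-03,  9.99953640e-01,  3.46638982e-03],
       [ 9.99959566e-01, -8.98198152e-03, -4.36109075e-04],
       [-4.04953807e-04,  3.47016742e-03, -9.99993897e-01]]), 'ft_force': array([-0.54159156,  0.08529685, -3.39873215]), 'ft_torque': array([-0.03802416, -0.13611035, -0.05945566]), 'gripper_force': 29.973467588424683, 'width': 0.04875000128290789}
```

```bash
python3 - <<'E'
from m import *
a=[]
for n,(u,v) in(("top",(404,303)),("scene",(400,280))):
    c=vision.camera(n); p=proj(c,np.array([.5,-.04,.13])); u,v=int(p[0]),int(p[1]); print(n,p)
    a.append(cv2.resize(c["img"][v-45:v+45,u-45:u+45],(395,395),interpolation=cv2.INTER_CUBIC))
cv2.imwrite("pics/jar.png",np.hstack(a)[:,:,::-1])
E
```

```text
top [257.40672323 194.5465552 ]
scene [253.70010636 177.1043573 ]
```

View pics/jar.png

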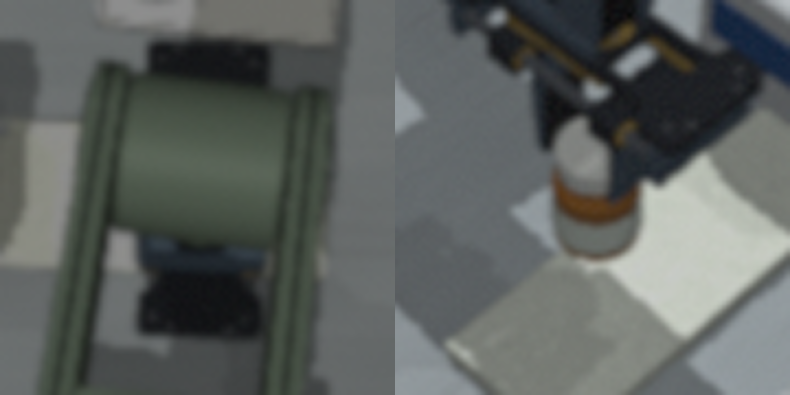

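The jar hangs upright, gripped by its narrower lid (49 mm), in both views. Carry it over.

Emit:
{"fn": "apply_moves", "kwargs": {"steps": [-1.7,6,0,0,0,0,-3.5,12,0,0,0,0,-5.2,17.8,0,0,0,0,-5.2,17.8,0,0,0,0,-5.2,17.8,0,0,0,0,-5.2,17.8,5,0,0,0,-5.2,17.8,8,0,0,0,-5.2,17.8,9.2,0,0,0,-5.2,17.8,9.6,0,0,0,-5.2,17.8,9.6,0,0,0,-5.2,17.8,9.6,0,0,0]}}

```text
time_s: 5.08
eef_pos: [0.678, -0.0939, 0.0449]
orientation: [[0.009, 1.0, 0.003], [1.0, -0.009, -0.001], [-0.0, 0.003, -1.0]]
ft_force: [-0.2, -0.2, -2.5]
width: 0.0491
gripper_force: 30.0
```

```bash
python3 - <<'E'
from m import *
s=r.sense();print(s["eef_pos"],s["ft_force"])
c=vision.camera("scene"); p=proj(c,np.array([.68,-.07,.04])); u,v=int(p[0]),int(p[1]); print(p)
cv2.imwrite("pics/tray.png",cv2.resize(c["img"][v-60:v+60,u-60:u+60],(480,480),interpolation=cv2.INTER_CUBIC)[:,:,::-1])
E
```

```text
[ 0.67803968 -0.09388747  0.04490781] [-0.16375588 -0.17051831 -2.45668044]
[294.3778763  241.65868385]
```

View pics/tray.png

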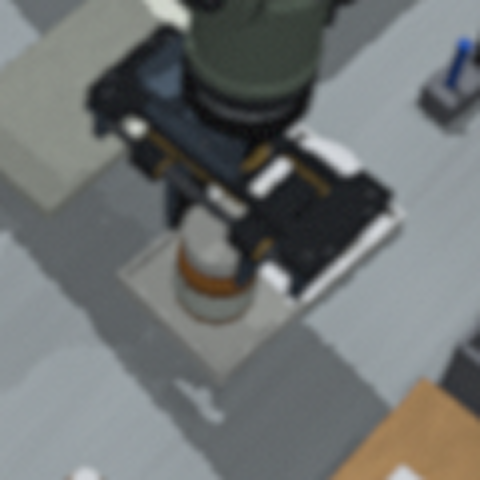

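The jar stands in the free half of the tray (its base at crop (215,310)), just about touching the floor. Release.

Emit:
{"fn": "apply_moves", "kwargs": {"steps": [0,0,0.1,0,0,0,0,0,0.1,0,0,0]}}

```text
time_s: 5.38
eef_pos: [0.6779, -0.0939, 0.0437]
orientation: [[0.009, 1.0, 0.002], [1.0, -0.009, -0.0], [-0.0, 0.002, -1.0]]
ft_force: [0.0, 0.9, 4.1]
width: 0.0489
gripper_force: 30.0
```

Emit:
{"fn": "apply_moves", "kwargs": {"steps": [0,0,0,0,0,0,0,0,0,0,0,0,0,0,0,0,0,0,0,0,0,0,0,0,0,0,0,0,0,0,0,0,-3,0,0,0,0,0,-8,0,0,0,0,0,-14,0,0,0,0,0,-14,0,0,0], "jaw": 0}}

```text
time_s: 6.5
eef_pos: [0.6803, -0.0942, 0.189]
orientation: [[0.009, 1.0, 0.012], [1.0, -0.009, -0.002], [-0.002, 0.012, -1.0]]
ft_force: [-0.1, 0.5, -1.1]
width: 0.091
gripper_force: 0.0
```

```bash
python3 - <<'E'
from m import *
print(row(.468,-.357,.14,109))
c=vision.camera("scene")
im=cv2.resize(c["img"][200:320,100:230],None,fx=6,fy=5,interpolation=cv2.INTER_CUBIC)
cv2.imwrite("pics/car.png",im[:,:,::-1])
E
```

```text
[-26.46, -21.05, 4.69, 0.7, 0.2, -19.5]
```

View pics/car.png

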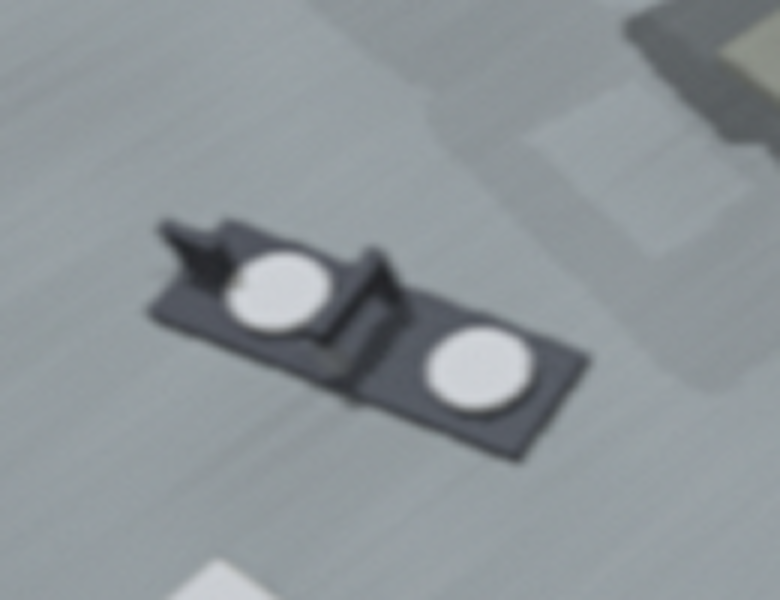

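The unshadowed carrier shows its handle's top bar from about (318,328) to (376,252). The plate corners are at (590,355), (520,458), (150,310), (225,220), and the dishes at (278,292) and (479,368).

```bash
python3 - <<'E'
from m import *
c=vision.camera("scene")
q=lambda u,v,z:ray(c,100+(u+.5)/6-.5,200+(v+.5)/5-.5,z)
C=np.array([q(590,355,.01),q(520,458,.01),q(150,310,.01),q(225,220,.01)]);print(C.round(4),C.mean(0).round(4))
for e in(C[0]-C[3],C[1]-C[2]):print(np.degrees(np.arctan2(e[1],e[0])))
d=[q(278,292,.022),q(479,368,.022)];e=d[1]-d[0];print(d,np.degrees(np.arctan2(e[1],e[0])))
print("bar",q(318,328,.06),q(376,252,.06))
t=vision.camera("top")
B=blobs(t,510,270,600,390,lambda h:h[...,2]>118,0.022,15,"dish",mx=200)
blobs(t,510,270,600,390,lambda h:h[...,2]<92,0.01,60,"plate")
print(row(.468,-.357,.14,109))
E
```

```text
[[ 0.5459 -0.2967  0.01  ]
 [ 0.5669 -0.3547  0.01  ]
 [ 0.3876 -0.4145  0.01  ]
 [ 0.3677 -0.359   0.01  ]] [ 0.467  -0.3562  0.01  ]
19.278409172685386
18.425692930028685
[array([ 0.42607231, -0.37072352,  0.022     ]), array([ 0.52220027, -0.33733058,  0.022     ])] 19.15620698842685
bar [ 0.47448295 -0.37739982  0.06      ] [ 0.45852137 -0.33390564  0.06      ]
dish centroid [ 0.4257 -0.3717] boxc [ 0.4261 -0.3715] sides 0.0408 0.0379 ang -59.3 -149.8
dish centroid [ 0.5219 -0.3387] boxc [ 0.522 -0.339] sides 0.0401 0.0401 ang -43.7 -134.0
plate centroid [ 0.4646 -0.3574] boxc [ 0.4643 -0.3603] sides 0.0737 0.1976 ang -70.4 -161.2
[-26.52, -20.59, 4.18, -0.1, -0.0, -19.5]
```

Emit:
{"fn": "apply_moves", "kwargs": {"steps": [-6,-5,0,0,0,-5,-12,-10,0,0,0,-10,-18,-14,0,0,0,-15,-22,-18,2,0,0,-19.5,-26.5,-20.7,4,0,0,-19.5,-26.5,-20.7,4,0,0,-19.5,-26.5,-20.7,4,0,0,-19.5]}}

```text
time_s: 7.52
eef_pos: [0.4651, -0.3573, 0.1397]
orientation: [[-0.322, 0.947, -0.004], [0.947, 0.322, 0.003], [0.005, -0.003, -1.0]]
ft_force: [0.1, -1.1, -0.2]
width: 0.0913
gripper_force: 0.0
```

```bash
python3 -c "
from h import *
print(row(.4665,-.3565,.039,109))"
```

```text
[-0.01, 0.19, 10.07, -0.2, -0.3, -0.2]
```

Emit:
{"fn": "apply_moves", "kwargs": {"steps": [0,0.1,5,0,0,0,0,0.1,8.5,0,0,0,0,0.1,10.1,0,0,0,0,0.1,10.1,0,0,0,0,0.1,10.1,0,0,0]}}

```text
time_s: 8.15
eef_pos: [0.4698, -0.357, 0.0428]
orientation: [[-0.326, 0.945, 0.002], [0.945, 0.326, -0.002], [-0.002, 0.001, -1.0]]
ft_force: [-0.3, -1.0, 0.3]
width: 0.0911
gripper_force: 0.0
```

Emit:
{"fn": "apply_moves", "kwargs": {"steps": [0,0,0,0,0,0,0,0,0,0,0,0,0,0,0,0,0,0,0,0,0,0,0,0,0,0,0,0,0,0,0,0,0,0,0,0,0,0,0,0,0,0,0,0,0,0,0,0], "jaw": 1}}

```text
time_s: 9.15
eef_pos: [0.4686, -0.3566, 0.0414]
orientation: [[-0.325, 0.946, -0.0], [0.946, 0.325, -0.0], [-0.0, -0.0, -1.0]]
ft_force: [0.2, -0.8, -0.4]
width: 0.014
gripper_force: 0.0
```

Emit:
{"fn": "apply_moves", "kwargs": {"steps": [0,0,-2,0,0,0,0,0,-5,0,0,0,0,0,-8,0,0,0,0,0,-8,0,0,0,0,0,-8,0,0,0]}}

```text
time_s: 9.78
eef_pos: [0.4681, -0.3561, 0.1205]
orientation: [[-0.325, 0.946, -0.001], [0.946, 0.325, 0.001], [0.001, -0.001, -1.0]]
ft_force: [0.2, 0.2, -0.5]
width: 0.0007
gripper_force: 0.0
```

```bash
python3 - <<'E'
from m import *
a=np.radians(89.2); f=np.array([.5076,-.03]); X=np.array([np.cos(a),np.sin(a)])
# viewer origin from stage front edge y=-.1352 (viewer x=-.24)
o=f+X*((-.1352+.24+.03)/X[1]); print("viewer",o)
t=o+X*-.137; print("target",t); print(row(*t,.12,109+70.2))
c=vision.camera("scene"); p=proj(c,np.array([.467,-.357,.09])); u,v=int(p[0]),int(p[1])
cv2.imwrite("pics/lift.png",cv2.resize(c["img"][v-60:v+60,u-60:u+60],(480,480),interpolation=cv2.INTER_CUBIC)[:,:,::-1])
E
```

```text
viewer [0.50948229 0.1048    ]
target [ 0.50756947 -0.03218665]
[29.35, 14.27, 0.08, 0.0, -0.1, -70.2]
```

View pics/lift.png

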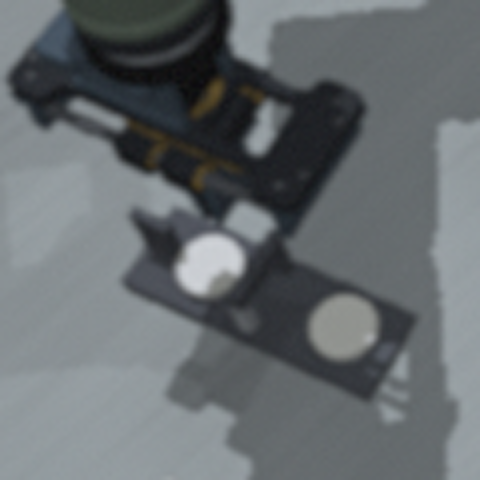

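The carrier still lies on the bench: the fingers were at 14 mm, not yet on the bar, when I lifted. I'll reopen and re-measure its dishes (crop (210,265) and (343,327)).

Emit:
{"fn": "apply_moves", "kwargs": {"steps": [0,0,-6,0,0,0,0,0,-6,0,0,0,0,0,-6,0,0,0,0,0,-6,0,0,0,0,0,-6,0,0,0,0,0,-6,0,0,0,0,0,-6,0,0,0,0,0,-6,0,0,0,0,0,-6,0,0,0,0,0,-6,0,0,0], "jaw": 0}}

```text
time_s: 11.08
eef_pos: [0.4687, -0.3566, 0.1815]
orientation: [[-0.325, 0.946, 0.0], [0.946, 0.325, -0.0], [-0.0, 0.0, -1.0]]
ft_force: [-0.7, 0.6, 0.1]
width: 0.0911
gripper_force: 0.0
```

```bash
python3 - <<'E'
from m import *
c=vision.camera("scene"); o=np.load("scene0.npy",allow_pickle=True).item()
p=proj(c,np.array([.467,-.357,.09])); print(r.sense()["width"])
for im in(o,c):
    B=blobs(im,195,375,310,450,lambda h:h[...,2]>112,.022,15,"dish")
# nose corners
for im in(o,c): blobs(im,195,375,330,470,lambda h:h[...,2]<80,.01,30,"plate")
print(row(.4665,-.3565,.039,109))
E
```

```text
0.09082178517599651
dish centroid [ 0.5704 -0.3274] boxc [ 0.5638 -0.3259] sides 0.0199 0.0352 ang 44.1 -41.6
dish centroid [ 0.4682 -0.4167] boxc [ 0.4748 -0.3986] sides 0.1306 0.0549 ang 44.1 -39.7
dish centroid [ 0.4258 -0.3697] boxc [ 0.4262 -0.3693] sides 0.0479 0.0467 ang 119.1 17.9
dish centroid [ 0.4786 -0.3068] boxc [ 0.4767 -0.3289] sides 0.1447 0.1205 ang 44.2 -41.6
dish centroid [ 0.5715 -0.3295] boxc [ 0.5675 -0.33  ] sides 0.021 0.0242 ang 44.1 -41.6
dish centroid [ 0.5229 -0.3375] boxc [ 0.522  -0.3373] sides 0.0429 0.0437 ang 44.1 -40.8
dish centroid [ 0.4234 -0.387 ] boxc [ 0.4343 -0.3812] sides 0.1134 0.137 ang 44.2 -39.0
plate centroid [ 0.4301 -0.3713] boxc [ 0.4225 -0.373 ] sides 0.0799 0.1332 ang 126.0 23.3
plate centroid [ 0.4976 -0.3468] boxc [ 0.4902 -0.3483] sides 0.0762 0.1452 ang 113.3 13.2
plate centroid [ 0.383  -0.3815] boxc [ 0.3808 -0.3845] sides 0.0321 0.0354 ang 130.6 28.3
[0.08, -0.21, 14.25, 0.0, 0.0, -0.0]
```

Unmoved (nose dish at (0.523,-0.3375)). Go down again and close for longer.

Emit:
{"fn": "apply_moves", "kwargs": {"steps": [0,-0.2,6,0,0,0,0,-0.2,10,0,0,0,0,-0.2,13,0,0,0,0,-0.2,14.2,0,0,0,0,-0.2,14.2,0,0,0,0,-0.2,14.2,0,0,0]}}

```text
time_s: 11.88
eef_pos: [0.4677, -0.358, 0.0409]
orientation: [[-0.325, 0.946, 0.002], [0.946, 0.325, -0.002], [-0.003, 0.002, -1.0]]
ft_force: [0.6, -0.3, -0.7]
width: 0.0909
gripper_force: 0.0
```

Emit:
{"fn": "apply_moves", "kwargs": {"steps": [0,0,0,0,0,0,0,0,0,0,0,0,0,0,0,0,0,0,0,0,0,0,0,0,0,0,0,0,0,0,0,0,0,0,0,0,0,0,0,0,0,0,0,0,0,0,0,0,0,0,0,0,0,0,0,0,0,0,0,0,0,0,0,0,0,0,0,0,0,0,0,0], "jaw": 1}}

```text
time_s: 13.38
eef_pos: [0.4668, -0.3573, 0.0395]
orientation: [[-0.325, 0.946, 0.0], [0.946, 0.325, -0.0], [-0.0, 0.0, -1.0]]
ft_force: [1.1, -0.5, 0.5]
width: 0.0005
gripper_force: 0.0
```

```bash
python3 - <<'E'
from m import *
a=[]
for n in("scene","top"):
    c=vision.camera(n); p=proj(c,np.array([.467,-.357,.05])); u,v=int(p[0]),int(p[1]); print(p,proj(c,r.sense()["eef_pos"]))
    a.append(cv2.resize(c["img"][v-50:v+50,u-50:u+50],(400,400),interpolation=cv2.INTER_CUBIC))
cv2.imwrite("pics/g.png",np.clip(np.hstack(a)[:,:,::-1].astype(float)*1.6,0,255).astype(np.uint8))
s=r.sense();print(s["width"],s["gripper_force"])
E
```

```text
[157.89364364 259.7370702 ] [158.51018721 261.56690075]
[356.63574825 208.99755694] [355.93697322 209.140004  ]
0.00047536898263173303 0.0
```

View pics/g.png

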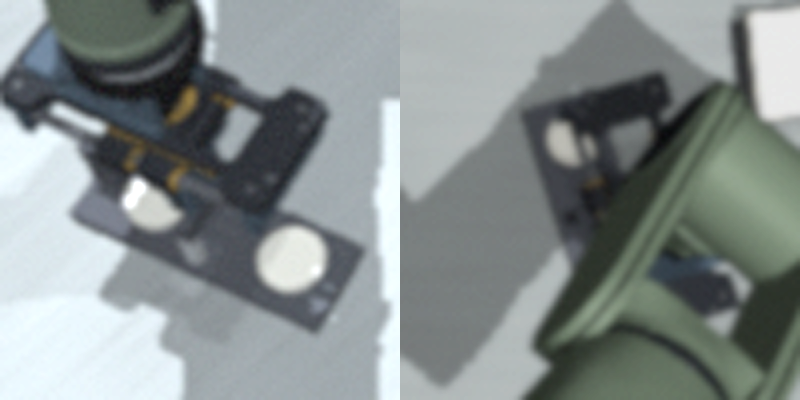

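Emit:
{"fn": "apply_moves", "kwargs": {"steps": [0,0,-1,0,0,0,0,0,-2,0,0,0,0,0,-2,0,0,0,0,0,-2,0,0,0]}}

```text
time_s: 13.98
eef_pos: [0.4667, -0.3572, 0.0596]
orientation: [[-0.325, 0.946, 0.0], [0.946, 0.325, -0.0], [-0.0, 0.0, -1.0]]
ft_force: [-0.8, -0.2, -0.4]
width: 0.0003
gripper_force: 0.0
```

```bash
python3 - <<'E'
from m import *
s=r.sense();print(s["width"],s["gripper_force"],s["ft_force"],s["ft_torque"],s["eef_pos"])
np.save("l2.npy",vision.camera("scene"),allow_pickle=True); c=np.load("l2.npy",allow_pickle=True).item()
V=cv2.cvtColor(c["img"],cv2.COLOR_RGB2GRAY)
o=np.load("scene0.npy",allow_pickle=True).item();W=cv2.cvtColor(o["img"],cv2.COLOR_RGB2GRAY)
print(W[244:284:2,144:176:2]);print(V[244:284:2,144:176:2])
E
```

```text
0.00033370105484637266 0.0 [-0.76609856 -0.15944966 -0.4471614 ] [ 0.03114949 -0.08432329  0.00804791] [ 0.46673026 -0.35721213  0.05964823]
[[107 137 146 145 144 144 145 144 144 143 144 144 144 143 145 146]
 [105 136 145 144 144 145 144 144 144 145 146 144 144 145 146 144]
 [ 79  86  99 119 141 145 145 144 141 138 144 144 146 146 144 143]
 [106 128 127 105  98 124 141 144 116  88 121 147 146 144 143 142]
 [185 192 192 182 143  85 101 109  90  69  83 139 144 142 143 145]
 [191 191 191 192 186 129  77  79  79  50  51 118 143 145 146 145]
 [190 191 191 191 192 156  78  81  61  37  37  87 135 142 145 142]
 [190 189 191 191 192 150  81  73  40  43  35  45  85 103 124 140]
 [191 191 191 192 182 119  78  51  49  69  50  47  70  82  83  99]
 [191 192 192 187 137  83  62  44  67  81  67  51  65  83  83  81]
 [183 183 168 128  86  72  39  58  79  73  53  50  63  80  82  82]
 [ 95 100  79  61  63  49  49  74  77  59  52  63  79  83  82  94]
 [ 72  71  72  80  61  43  66  80  70  53  55  76  84  82  95 158]
 [ 79  79  81  80  80  76  75  78  59  51  66  83  83  86 147 190]
 [ 74  70  75  77  80
[... 1022 characters left out ...]
  55  56  54  45  44  53  56]
 [129 129 125 102  59  52  40  45  50  54  55  57  51  51  58  56]
 [ 88  91  80  58  52  46  42  51  52  54  52  53  51  53  54  60]
 [ 50  50  51  53  55  48  59  52  50  51  52  52  52  51  61 108]
 [ 50  50  50  52  77  83  80  62  54  52  52  51  51  55 100 136]
 [ 65  53  50  48  63  90  86  71  52  52  51  53  50  66 126 143]
 [ 94  83  64  51  52  73  81  63  53  52  52  52  51  70 133 147]
 [ 96  93  96  91  68  55  54  52  52  52  52  51  52  67 134 147]
 [ 93  97 101 101  98  87  68  54  51  51  50  53  51  54  96 142]
 [ 94  96  98  98 102 102  97  84  70  57  52  50  52  57  60  99]
 [ 94  91  90  94 101  98  91  91  92  89  76  58  50  56  55  54]]
```

```bash
python3 - <<'E'
from m import *
c=np.load("l2.npy",allow_pickle=True).item()
for z in(.1327,.15): print([proj(c,np.array([.5006+d,-.04+e,z])).round(1) for d in(.0245,.0385) for e in(-.016,.016)])
for z in(.037,.055): print([proj(c,np.array([.678+d,-.0939+e,z])).round(1) for d in(.0245,.0385) for e in(-.016,.016)])
R=np.array(r.sense()["orientation"])
for z in(.0516,.0706,.09): print(z,[proj(c,np.array([.4667,-.3572,z])+R@np.array([a,b,0])).round(1) for a in(-.016,.016) for b in(-.014,.014)])
a=cv2.resize(c["img"][215:295,120:200],(600,600),interpolation=cv2.INTER_CUBIC)
cv2.imwrite("pics/l2.png",np.clip(a[:,:,::-1]*2.0,0,255).astype(np.uint8))
E
```

```text
[array([256.4, 185.2]), array([264.6, 178.3]), array([260.3, 188.2]), array([268.5, 181.2])]
[array([256.5, 181.2]), array([264.9, 174.3]), array([260.4, 184.3]), array([268.8, 177.2])]
[array([290.9, 257.3]), array([298.8, 249.4]), array([295. , 260.7]), array([302.9, 252.7])]
[array([291.5, 254.1]), array([299.5, 246.2]), array([295.7, 257.6]), array([303.7, 249.5])]
0.0516 [array([149.5, 262.5]), array([158.9, 266.8]), array([156.4, 252.2]), array([165.7, 256.4])]
0.0706 [array([148. , 259.2]), array([157.5, 263.5]), array([155. , 248.8]), array([164.5, 253. ])]
0.09 [array([146.4, 255.6]), array([156.1, 260.1]), array([153.6, 245.1]), array([163.2, 249.4])]
```

View pics/l2.png

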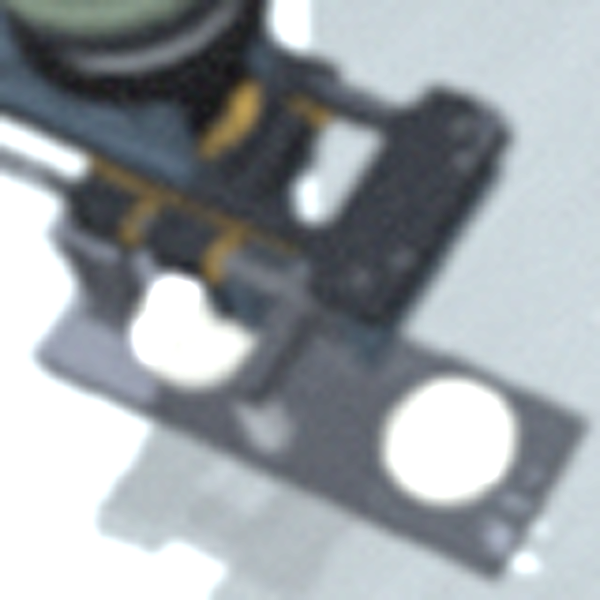

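The fingertips appear to sit higher than the nominal TCP implies: the bar passes below the closed fingers and shows no contact. I'll probe the bar top (z = 0.060) with the closed fingers, in small steps.

Emit:
{"fn": "apply_moves", "kwargs": {"steps": [0,0,1,0,0,0,0,0,1.8,0,0,0,0,0,2.2,0,0,0,0,0,2.2,0,0,0]}}

```text
time_s: 14.52
eef_pos: [0.4665, -0.357, 0.0368]
orientation: [[-0.325, 0.946, -0.001], [0.946, 0.325, 0.001], [0.001, -0.001, -1.0]]
ft_force: [-0.3, 0.6, 0.0]
width: 0.0006
gripper_force: 0.0
```

Emit:
{"fn": "apply_moves", "kwargs": {"steps": [0,0,0.2,0,0,0,0,0,0.4,0,0,0,0,0,0.4,0,0,0]}}

```text
time_s: 14.9
eef_pos: [0.4667, -0.3572, 0.0334]
orientation: [[-0.325, 0.946, -0.0], [0.946, 0.325, -0.0], [0.0, -0.0, -1.0]]
ft_force: [0.9, 0.2, 0.9]
width: 0.0005
gripper_force: 0.0
```

Emit:
{"fn": "apply_moves", "kwargs": {"steps": [0,0,0.2,0,0,0,0,0,0.3,0,0,0,0,0,0.3,0,0,0]}}

```text
time_s: 15.28
eef_pos: [0.467, -0.3574, 0.0328]
orientation: [[-0.325, 0.946, 0.001], [0.946, 0.325, -0.001], [-0.001, 0.001, -1.0]]
ft_force: [-3.1, 2.8, 12.2]
width: 0.0004
gripper_force: 6.3
```

Contact at reported z = 0.033 puts the true tips about 35 mm higher than the report. The bar grasp therefore needs a reported z of about 0.005. Raise, open, descend, close.

Emit:
{"fn": "apply_moves", "kwargs": {"steps": [0,0,-2,0,0,0,0,0,-2.5,0,0,0,0,0,-2.5,0,0,0,0,0,-2.5,0,0,0,0,0,-2.5,0,0,0,0,0,-2.5,0,0,0,0,0,-2.5,0,0,0,0,0,-2.5,0,0,0,0,0,-2.5,0,0,0,0,0,-2.5,0,0,0], "jaw": 0}}

```text
time_s: 16.52
eef_pos: [0.4668, -0.3572, 0.0555]
orientation: [[-0.325, 0.946, 0.0], [0.946, 0.325, -0.0], [-0.0, 0.0, -1.0]]
ft_force: [-0.2, -0.2, -0.0]
width: 0.0911
gripper_force: 0.0
```

```bash
python3 -c "
from h import *
print(row(.4665,-.3570,.006,109),r.sense()['width'])"
```

```text
[0.03, -0.02, 4.95, 0.0, 0.0, -0.0] 0.09109864987819732
```

Emit:
{"fn": "apply_moves", "kwargs": {"steps": [0,0,2,0,0,0,0,0,4,0,0,0,0,0,4.9,0,0,0,0,0,4.9,0,0,0,0,0,4.9,0,0,0]}}

```text
time_s: 17.15
eef_pos: [0.4673, -0.3576, 0.0072]
orientation: [[-0.325, 0.946, 0.001], [0.946, 0.325, -0.001], [-0.001, 0.001, -1.0]]
ft_force: [0.5, -0.1, -0.3]
width: 0.0911
gripper_force: 0.0
```

Emit:
{"fn": "apply_moves", "kwargs": {"steps": [0,0,0,0,0,0,0,0,0,0,0,0,0,0,0,0,0,0,0,0,0,0,0,0,0,0,0,0,0,0,0,0,0,0,0,0,0,0,0,0,0,0,0,0,0,0,0,0,0,0,0,0,0,0,0,0,0,0,0,0,0,0,0,0,0,0], "jaw": 1}}

```text
time_s: 18.52
eef_pos: [0.4668, -0.3572, 0.0064]
orientation: [[-0.325, 0.946, -0.0], [0.946, 0.325, -0.0], [-0.0, -0.0, -1.0]]
ft_force: [-0.2, -0.1, -0.3]
width: 0.0097
gripper_force: 30.0
```

Gripped at 9.7 mm with 30 N. Lift.

Emit:
{"fn": "apply_moves", "kwargs": {"steps": [0,0,-2,0,0,0,0,0,-4,0,0,0,0,0,-7,0,0,0,0,0,-9,0,0,0,0,0,-9,0,0,0,0,0,-9,0,0,0]}}

```text
time_s: 19.27
eef_pos: [0.4658, -0.3565, 0.095]
orientation: [[-0.325, 0.946, -0.002], [0.946, 0.325, 0.002], [0.002, -0.002, -1.0]]
ft_force: [-0.3, -0.2, -4.0]
width: 0.0096
gripper_force: 30.0
```

```bash
python3 - <<'E'
from m import *
print(row(.5076,-.0322,.095,179.3),r.sense()["joint_pos"].round(2))
t=vision.camera("top"); s=vision.camera("scene")
blobs(t,355,185,470,258,lambda h:h[...,2]>118,0.018,60,"tray")
for c in(t,s):
    p=proj(c,np.array([.678,-.094,.084])); print(p)
    K2=K; blobs(c,*(p[0]*K-25,p[1]*K-25,p[0]*K+25,p[1]*K+25),lambda h:(h[...,1]>90),.05,5,"brown")
E
```

```text
[29.31, 14.5, 0.05, 0.0, -0.2, -70.3] [-0.67  0.41  1.67 -0.    1.07 -1.  ]
tray centroid [ 0.6818 -0.0488] boxc [ 0.6841 -0.0495] sides 0.1053 0.1902 ang -3.7 -94.1
[276.14924217 139.28306017]
[289.28253663 238.8579722 ]
brown centroid [ 0.6866 -0.1087] boxc [ 0.6862 -0.1068] sides 0.0227 0.0479 ang 122.6 32.6
```

Emit:
{"fn": "apply_moves", "kwargs": {"steps": [2.9,1.5,0,0,0,-7,5.9,2.9,0,0,0,-14,8.8,4.4,0,0,0,-21,11.7,5.8,0,0,0,-28,14.7,7.3,0,0,0,-35,17.6,8.7,0,0,0,-42,20.5,10.2,0,0,0,-49,23.4,11.6,0,0,0,-56,26.4,13.1,0,0,0,-63,29.3,14.5,0,0,0,-70.3,29.3,14.5,0,0,0,-70.3,29.3,14.5,0,0,0,-70.3,29.3,14.5,0,0,0,-70.3]}}

```text
time_s: 21.0
eef_pos: [0.5083, -0.0338, 0.0962]
orientation: [[-1.0, 0.014, -0.001], [0.014, 1.0, -0.0], [0.001, -0.0, -1.0]]
ft_force: [0.1, -0.1, -3.9]
width: 0.0098
gripper_force: 30.0
```

```bash
python3 - <<'E'
from m import *
print(row(.5076,-.0322,.0275,179.3))
s=vision.camera("scene")
b=blobs(s,300,200,520,360,lambda h:(h[...,2]>118)&(h[...,1]<15),.022+.088,15,"dish",mx=300)
t=vision.camera("top")
b=blobs(t,325,250,470,345,lambda h:(h[...,2]<78),.01+.088,20,"dark")
E
```

```text
[0.07, 0.16, 6.87, -0.0, -0.0, -0.1]
dish centroid [ 0.5076 -0.0756] boxc [ 0.508 -0.075] sides 0.0336 0.037 ang 47.1 -44.3
dish centroid [0.5082 0.0274] boxc [0.5082 0.0288] sides 0.0373 0.0423 ang 50.7 -44.4
dark centroid [ 0.5243 -0.0403] boxc [ 0.5177 -0.0351] sides 0.2053 0.1847 ang -88.5 -178.7
dark centroid [0.5589 0.1035] boxc [0.528  0.0969] sides 0.0357 0.1572 ang -88.5 -178.1
```

Dishes at x = 0.508, heading 89.7°: well aligned. Lower.

Emit:
{"fn": "apply_moves", "kwargs": {"steps": [0,0.1,2,0,0,0,0,0.1,4,0,0,0,0,0.1,5.5,0,0,0,0,0.1,6.5,0,0,0,0,0.1,6.8,0,0,0,0,0.1,6.9,0,0,0,0,0.1,6.9,0,0,0,0,0.1,6.9,0,0,0]}}

```text
time_s: 22.1
eef_pos: [0.5089, -0.032, 0.0279]
orientation: [[-1.0, 0.012, 0.001], [0.012, 1.0, -0.0], [-0.001, -0.0, -1.0]]
ft_force: [-0.4, -0.6, -3.6]
width: 0.01
gripper_force: 30.0
```

Emit:
{"fn": "apply_moves", "kwargs": {"steps": [0,0,0.1,0,0,0,0,0,0.15,0,0,0,0,0,0.15,0,0,0]}}

```text
time_s: 22.48
eef_pos: [0.5088, -0.032, 0.0264]
orientation: [[-1.0, 0.012, 0.001], [0.012, 1.0, -0.0], [-0.001, -0.0, -1.0]]
ft_force: [-0.6, -0.5, 1.8]
width: 0.01
gripper_force: 30.0
```

Emit:
{"fn": "apply_moves", "kwargs": {"steps": [0,0,0,0,0,0,0,0,0,0,0,0,0,0,0,0,0,0,0,0,0,0,0,0,0,0,0,0,0,0,0,0,0,0,0,0,0,0,0,0,0,0,0,0,0,0,0,0,0,0,-4,0,0,0,0,0,-8,0,0,0,0,0,-10,0,0,0,0,0,-10,0,0,0,0,0,-10,0,0,0], "jaw": 0}}

```text
time_s: 24.1
eef_pos: [0.5077, -0.0319, 0.1249]
orientation: [[-1.0, 0.012, -0.002], [0.012, 1.0, 0.0], [0.002, 0.0, -1.0]]
ft_force: [-0.9, 0.4, -0.4]
width: 0.0911
gripper_force: 0.0
```

```bash
python3 - <<'E'
from m import *
s=vision.camera("scene")
b=blobs(s,280,230,520,370,lambda h:(h[...,2]>100)&(h[...,1]<40),.042,15,"dish",mx=150)
print(r.sense()["joint_pos"].round(2))
a=np.radians(89.2);o=np.array([.5095,.1048]);X=np.array([np.cos(a),np.sin(a)])
print("now fin",o+X*(-.137-.08), row(*(o+X*(-.137-.08)),.125,89.2))
cv2.imwrite("pics/placed.png",cv2.resize(s["img"][140:240,190:330],(784,560),interpolation=cv2.INTER_CUBIC)[:,:,::-1])
E
```

```text
dish centroid [ 0.508 -0.074] boxc [ 0.5087 -0.073 ] sides 0.0387 0.0455 ang 52.5 -40.6
dish centroid [0.413  0.0759] boxc [0.4132 0.0763] sides 0.0592 0.0139 ang 89.7 -16.1
[-0.09  0.27  1.81 -0.    1.07 -1.64]
now fin [ 0.50647021 -0.11217885] [0.01, -8.03, -0.04, -0.1, -0.1, 90.1]
```

View pics/placed.png

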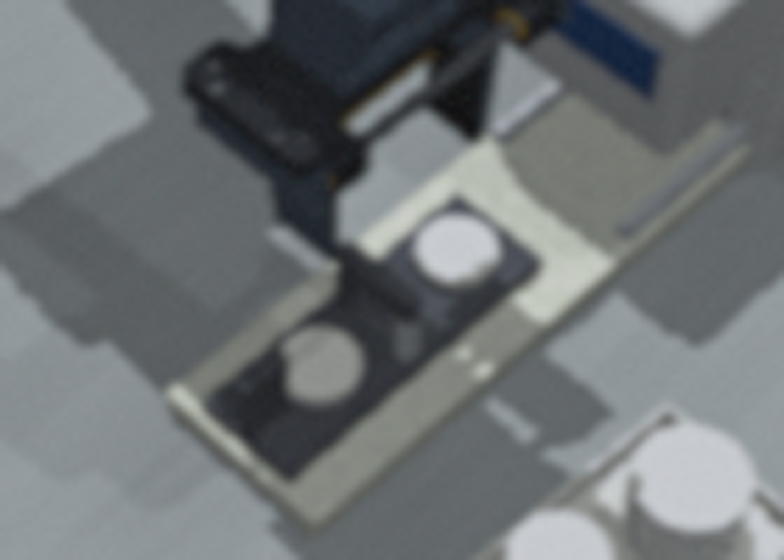

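The carrier lies flat on the stage with its nose towards the head and well short of it: nose corners at (460,200) and (540,265), tail at the stage front. The jar is upright in the tray (lid at (555,540)). Now the fin.

Emit:
{"fn": "apply_moves", "kwargs": {"steps": [0,-2,0,0,0,10,0,-4,0,0,0,20,0,-6,0,0,0,30,0,-8,0,0,0,40,0,-8,0,0,0,50,0,-8,0,0,0,60,0,-8,0,0,0,70,0,-8,0,0,0,80,0,-8,0,0,0,90,0,-8,0,0,0,90,0,-8,0,0,0,90]}}

```text
time_s: 25.52
eef_pos: [0.5072, -0.1119, 0.1252]
orientation: [[0.01, 1.0, -0.001], [1.0, -0.01, 0.0], [0.0, -0.001, -1.0]]
ft_force: [0.6, 1.1, -0.8]
width: 0.0912
gripper_force: 0.0
```

```bash
python3 -c "
from h import *
print(row(.5075,-.112,.021,89.3))"
```

```text
[-0.01, 0.05, 10.42, -0.1, -0.0, 0.1]
```

Emit:
{"fn": "apply_moves", "kwargs": {"steps": [0,0,4,0,0,0,0,0,7.5,0,0,0,0,0,9.8,0,0,0,0,0,10.4,0,0,0,0,0,10.4,0,0,0,0,0,10.4,0,0,0]}}

```text
time_s: 26.28
eef_pos: [0.5085, -0.1122, 0.023]
orientation: [[0.012, 1.0, 0.002], [1.0, -0.012, -0.001], [-0.001, 0.002, -1.0]]
ft_force: [0.2, 0.4, 0.3]
width: 0.0917
gripper_force: 0.0
```

Emit:
{"fn": "apply_moves", "kwargs": {"steps": [0,0,0,0,0,0,0,0,0,0,0,0,0,0,0,0,0,0,0,0,0,0,0,0,0,0,0,0,0,0,0,0,0,0,0,0,0,0,0,0,0,0,0,0,0,0,0,0,0,0,0,0,0,0,0,0,0,0,0,0,0,0,0,0,0,0,0,0,0,0,0,0], "jaw": 1}}

```text
time_s: 27.78
eef_pos: [0.5073, -0.112, 0.0219]
orientation: [[0.012, 1.0, -0.001], [1.0, -0.012, -0.0], [-0.0, -0.001, -1.0]]
ft_force: [-1.9, -0.7, 1.5]
width: 0.0079
gripper_force: 30.0
```

Emit:
{"fn": "apply_moves", "kwargs": {"steps": [1.5,0,0,0,0,0,3,0,0,0,0,0,4.5,0,0,0,0,0,6,0,0,0,0,0,7.5,0,0,0,0,0,9,0,0,0,0,0,10.5,0,0,0,0,0,12,0,0,0,0,0,13,0,0,0,0,0,13.3,0,0,0,0,0,13.3,0,0,0,0,0]}}

```text
time_s: 29.15
eef_pos: [0.5092, 0.0217, 0.0219]
orientation: [[0.013, 1.0, -0.0], [1.0, -0.013, 0.001], [0.001, -0.0, -1.0]]
ft_force: [-0.3, 2.0, -0.5]
width: 0.0079
gripper_force: 30.0
```

Emit:
{"fn": "apply_moves", "kwargs": {"steps": [0.2,0,0,0,0,0,0.4,0,0,0,0,0,0.4,0,0,0,0,0,0.4,0,0,0,0,0]}}

```text
time_s: 29.65
eef_pos: [0.5093, 0.0249, 0.0219]
orientation: [[0.013, 1.0, -0.0], [1.0, -0.013, -0.0], [-0.0, -0.0, -1.0]]
ft_force: [0.7, -2.0, -0.4]
width: 0.0076
gripper_force: 30.0
```

Emit:
{"fn": "apply_moves", "kwargs": {"steps": [0.2,0,0,0,0,0,0.4,0,0,0,0,0,0.4,0,0,0,0,0,0.4,0,0,0,0,0]}}

```text
time_s: 30.15
eef_pos: [0.5093, 0.0293, 0.0219]
orientation: [[0.013, 1.0, 0.0], [1.0, -0.013, 0.0], [0.0, 0.0, -1.0]]
ft_force: [-0.9, -1.5, -1.0]
width: 0.0081
gripper_force: 30.0
```

Emit:
{"fn": "apply_moves", "kwargs": {"steps": [0.2,0,0,0,0,0,0.3,0,0,0,0,0,0.3,0,0,0,0,0,0.3,0,0,0,0,0]}}

```text
time_s: 30.65
eef_pos: [0.5093, 0.0321, 0.0219]
orientation: [[0.012, 1.0, -0.0], [1.0, -0.012, 0.0], [0.0, -0.0, -1.0]]
ft_force: [0.2, -1.1, -1.7]
width: 0.0078
gripper_force: 30.0
```

Emit:
{"fn": "apply_moves", "kwargs": {"steps": [0.2,0,0,0,0,0,0.2,0,0,0,0,0,0.2,0,0,0,0,0]}}

```text
time_s: 31.02
eef_pos: [0.5093, 0.0325, 0.0221]
orientation: [[0.012, 1.0, -0.0], [1.0, -0.012, -0.002], [-0.002, -0.0, -1.0]]
ft_force: [-0.4, -6.8, 0.7]
width: 0.0075
gripper_force: 30.0
```

Emit:
{"fn": "apply_moves", "kwargs": {"steps": [0.2,0,0,0,0,0,0.2,0,0,0,0,0,0.2,0,0,0,0,0]}}

```text
time_s: 31.4
eef_pos: [0.5093, 0.0326, 0.0224]
orientation: [[0.011, 1.0, -0.0], [1.0, -0.011, -0.006], [-0.006, -0.0, -1.0]]
ft_force: [-1.6, -15.0, 3.2]
width: 0.008
gripper_force: 30.0
```

```bash
python3 - <<'E'
from m import *
s=vision.camera("scene")
b=blobs(s,340,190,520,340,lambda h:(h[...,2]>85)&(h[...,1]<40),.042,8,"dish",mx=150)
V=cv2.cvtColor(s["img"],cv2.COLOR_RGB2GRAY)
print(V[150:200:2,250:320:2])
print(proj(s,np.array([.509,.067,.042])))
E
```

```text
dish centroid [0.5211 0.0549] boxc [0.5208 0.0554] sides 0.0133 0.0129 ang 44.3 -48.6
dish centroid [0.508  0.0765] boxc [0.5082 0.0764] sides 0.0135 0.0217 ang 44.3 -48.8
dish centroid [0.4008 0.0792] boxc [0.4006 0.0794] sides 0.0159 0.0371 ang 102.1 -3.5
[[ 29  36  49  33  39  47  49  45  33  42  46  41  37  28  15  14  20  38
   59  86  88  86  76  51  36  33  36  35  40  77  90  93  91  88  89]
 [ 46  75 124 101  45  38  46  53  47  40  45  43  40  35  16  17  20  39
   69  89  87  89  87  83  60  38  34  34  44  84  92  92  89  88  89]
 [ 53  67 107 139 124  62  34  43  47  45  41  40  42  31  18  23  34  31
   38  66  86  87  87  88  86  70  46  33  47  86  91  90  88  88  88]
 [ 86  57  63 100 142 129  57  29  41  45  46  43  40  30  28  61  60  28
   28  27  50  73  87  89  90  89  79  56  59  86  90  90  87  87  89]
 [101  90  62  55  94 115  60  45  31  38  45  47  42  42  56  64  38  32
   46  34  27  33  62  85  89  87  88  84  80  87  91  90  89  87  88]
 [103 100  94  73  43  37  33  49  50  35  33  43  43  41  41  28  26  29
   41  50  48  24  35  52  77  73  59  75  
[... 2111 characters left out ...]
  49  54  49  57 104
  153 163 186 198 188 141  95  98 103 103 103 103 103 101 101 101 101]
 [120 120 119 119 118 118 120 121 117 119 114  81  51  51  48  58 100 126
  129 128 139 162 129  94 107 127 105 102 103 104 101 100  99 100 102]
 [120 120 122 120 119 119 121 120 118 124 133 129  89  53  68 106 119 124
  129 128 122 103  93 108 141 152 134 106 103 102 100  99 102 101 100]
 [119 122 122 120 118 118 118 119 124 130 133 132 126 103 109 120 121 119
  121 115 100  94 108 139 151 151 152 135 109 101 100  99 101 103 100]
 [122 123 123 120 118 119 120 130 133 131 133 131 120 117 115 116 117 117
  109  93  96 103 133 151 152 151 151 148 143 114 100 101 100 100 110]]
[280.49884934 176.42452309]
```

Firm stop at y = 0.0326 with the force rising to 15 N, where home is expected (about 0.030). Relax the push, then release and withdraw.

Emit:
{"fn": "apply_moves", "kwargs": {"steps": [-0.3,0,0,0,0,0,-0.3,0,0,0,0,0]}}

```text
time_s: 31.7
eef_pos: [0.5093, 0.0326, 0.0219]
orientation: [[0.012, 1.0, -0.0], [1.0, -0.012, -0.001], [-0.001, -0.0, -1.0]]
ft_force: [0.6, -3.5, -0.6]
width: 0.008
gripper_force: 30.0
```

Emit:
{"fn": "apply_moves", "kwargs": {"steps": [0,0,0,0,0,0,0,0,0,0,0,0,0,0,0,0,0,0,0,0,0,0,0,0,0,0,0,0,0,0,0,0,0,0,0,0,0,0,0,0,0,0,0,0,-2,0,0,0,0,0,-5,0,0,0,0,0,-10,0,0,0,-6,0,-14,0,0,0,-12,0,-14,0,0,0,-18,0,-14,0,0,0,-24,0,-14,0,0,0,-30,0,-14,0,0,0,-30,0,-14,0,0,0,-30,0,-14,0,0,0], "jaw": 0}}

```text
time_s: 33.83
eef_pos: [0.5053, -0.2665, 0.1616]
orientation: [[0.013, 1.0, -0.001], [1.0, -0.013, 0.001], [0.001, -0.001, -1.0]]
ft_force: [-0.7, 1.3, 0.7]
width: 0.0912
gripper_force: 0.0
```

```bash
python3 - <<'E'
from m import *
s=vision.camera("scene"); V=cv2.cvtColor(s["img"],cv2.COLOR_RGB2GRAY)
b=blobs(s,360,190,520,330,lambda h:(h[...,2]>90)&(h[...,1]<40),.042,8,"dish",mx=150)
t=vision.camera("top")
b=blobs(t,320,250,470,345,lambda h:(h[...,2]>118),.02,8,"stage")
b=blobs(t,320,250,470,345,lambda h:(h[...,2]<90),.03,8,"dark",mx=600)
p=proj(t,np.array([.678,-.094,.084]))*K
for c in (t,s):
    p=proj(c,np.array([.678,-.094,.084]))*K
    blobs(c,p[0]-30,p[1]-30,p[0]+30,p[1]+30,lambda h:(h[...,1]>90),.05,2,"brown")
C=s["img"]; 
# tail edge along stage axis in scene: profile at z=.03
print([int(V[tuple(np.round(proj(s,np.array([.508,y,.03]))[::-1]).astype(int))]) for y in np.arange(-.13,.06,.004)])
G=cv2.cvtColor(t["img"],cv2.COLOR_RGB2GRAY)
ys=np.arange(-.13,.06,.004)
for x in(.488,.53): print([(round(float(y),3),int(G[tuple(np.round(proj(t,np.array([x,y,.03]))[::-1]).astype(int))])) for y in ys if y>-.1])
E
```

```text
stage centroid [0.5095 0.0707] boxc [0.5096 0.071 ] sides 0.0393 0.041 ang -88.5 -178.2
stage centroid [ 0.5069 -0.0389] boxc [ 0.5067 -0.0121] sides 0.1127 0.2511 ang -0.4 -90.8
stage centroid [0.5397 0.1348] boxc [0.5245 0.1333] sides 0.1346 0.0074 ang 2.0 -88.5
dark centroid [ 0.4477 -0.12  ] boxc [ 0.4675 -0.1029] sides 0.1476 0.0809 ang -88.5 -178.8
brown centroid [ 0.6882 -0.1093] boxc [ 0.6866 -0.1074] sides 0.0248 0.048 ang 123.2 33.3
[198, 198, 198, 197, 196, 196, 197, 197, 197, 196, 197, 196, 197, 197, 197, 196, 196, 196, 196, 196, 197, 197, 198, 197, 196, 196, 195, 195, 196, 196, 196, 197, 197, 195, 196, 180, 114, 46, 43, 49, 52, 46, 39, 38, 39, 55, 116, 182]
[(-0.098, 146), (-0.094, 145), (-0.09, 145), (-0.086, 145), (-0.082, 145), (-0.078, 145), (-0.074, 146), (-0.07, 146), (-0.066, 145), (-0.062, 145), (-0.058, 146), (-0.054, 145), (-0.05, 146), (-0.046, 145), (-0.042, 145), (-0.038, 145), (-0.034, 145), (-0.03, 146), (-0.026, 145), (-0.022, 145), (-0.018, 146), (-0.014, 145), (-0.01, 146), (-0.006, 145), (-0.002, 145), (0.002, 145), (0.006, 145), (0.01, 141), (0.014, 127), (0.018, 72), (0.022, 66), (0.026, 65), (0.03, 65), (0.034, 65), (0.038, 64), (0.042, 65), (0.046, 66), (0.05, 67), (0.054, 81), (0.058, 95)]
[(-0.098, 145), (-0.094, 145), (-0.09, 145), (-0.086, 145), (-0.082, 145), (-0.078, 146), (-0.074, 145), (-0.07, 145), (-0.066, 145), (-0.062, 145), (-0.058, 145), (-0.054, 145), (-0.05, 145), (-0.046, 145), (-0.042, 145), (-0.038, 145), (-0.034, 145), (-0.03, 145), (-0.026, 145), (-0.022, 145), (-0.018, 145), (-0.014, 145), (-0.01, 145), (-0.006, 145), (-0.002, 145), (0.002, 145), (0.006, 145), (0.01, 140), (0.014, 124), (0.018, 93), (0.022, 68), (0.026, 63), (0.03, 62), (0.034, 65), (0.038, 65), (0.042, 64), (0.046, 64), (0.05, 64), (0.054, 67), (0.058, 73)]
```

Tail edge is square at y ≈ 0.0165, so the origin is at viewer x ≈ 6 mm (home 5). It is centred within 1 mm, and the jar is unmoved.

```bash
python3 -c "
from h import *
print(hand_in())"
```

```text
the job is handed in; nothing more can be done
None
```

The jar stands upright in the tray, the carrier is in the viewer with its nose against the stop, everything is let go, and the job is handed in; hand-in returned no verdict.

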